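Stow a sample bottle under the flap of a two-tier carrying case

ROBOT

A 6-joint arm with a two-finger parallel gripper is mounted at the origin on the work surface. World frame = base frame: x ahead of the robot, y to its left, z up, the work surface at z = 0. Lengths are in mm, angles in rad, forces in N, time in s.
With the tool pointing down it reaches from about 400 to 925 mm from the base axis. Payload 12.5 kg.
Tool frame: the origin (TCP) lies between the finger pads, 19 mm behind the fingertips; this is the grasp point; z points along the fingers, y is the line along which they close (so a half turn about z gives the same grasp; the last joint's range is limited). The gripper opens to 95 mm and grips with 3 to 60 N. Pads are 20 mm wide; open, the fingers measure 119 mm over their backs; the gripper's body (75 mm by 180 mm) begins 59 mm behind the grasp point.
Start: joints at [-1.263, 0.491, 1.559, -0, 1.092, -0.106], TCP at [251.331, -572.257, 233.461] pointing down, gripper open.
Joint ranges: [-3.1, 3.1], [-0.84, 2.19], [0.05, 2.79], [-1.13, 4.28], [0.06, 2.93], [-2.69, 2.69]. Speed limits (rad/s): [2.22, 2.22, 2.79, 3.14, 3.14, 3.14].

INTERFACE

Orientations are given as [roll, pitch, yaw] about the fixed x, y, z axes, in that order (R = Rz(yaw) Ry(pitch) Rx(roll)).
In Python, from cell import * gives the robot as it stands.
- The arm moves only by the tool servo_tool, never from a script. Its argument "moves" is one flat list of numbers, 5 for each row, row after row: the shift along the world's x, y, z as a fraction of full scale, then the turn about the world's z as a fraction of full scale, then the opening, from 0 (shut) to 1 (fully open). A call has 1 to 12 rows; each row is the pose to reach, as a shift and turn from the pose commanded when the call began, turning the shorter way round; what a row does not reach only later rows make up. Full scale, the value 1, is 400 mm for a shift and 180 degrees for a turn. A row lasts 1/12 s, in which the tool goes at most 41.7 mm and 7.16 degrees, less where a joint would pass 70% of its speed; a pose out of reach is approached as far as the arm can. A call with a number of a shift or a turn outside -1 to 1 is refused whole. A call with a gripper value outside its range is refused whole. The fingers move at their own pace and stop on an object; the grip force is fixed at half the most. Time passes only in rows, so rows that repeat a pose let the fingers close. It gives the time, the measured TCP pose, the force, the opening and the grip force at its end, in the units of the state.
- state(): the state, without advancing time (a new reading comes with each control period).
- read_camera(name): name is "side" or "top"; returns (picture, depth): 480x640x3 uint8, blue, green, red; 480x640 float32, mm along the optical axis (not along the pixel's ray), 0 where there is no reading.
- get_calibration(name): a dict with "K" (3x3 intrinsics, pixels), "R" (3x3) and "t" (3): a world point X has camera coordinates R X + t. Camera axes: x right, y down, z forward; pixel columns grow to the right and rows downward; lengths in mm; the calibration is good to about 2 mm. A picture is of the moment at which its call begins. get_calibration takes no time and is no camera call.
- job_done(): hands the job in; it is judged then, once.
The state is a dict: "t": time; "joints": joint angles; "qvel": joint speeds; "tau": joint torques, N m; "eef_pos": TCP position; "tcp_rot": TCP orientation; "ft_force": force on the tool from outside, world axes, zero at the start; "moment": the same for the moment, N m; "opening": opening from 0.0 (shut) to 1.0 (fully open); "grip_force": force on a finger pad.
Only numpy, scipy, OpenCV 4.12 (cv2) and the standard library are available. Lean on these libraries where they do the work, as an engineer would, in place of code of your own. Each camera call takes 0.05 s, during which the arm holds its last target. There are 200 camera calls.

TASK

Put the loose square amber bottle with the blue cap away in the blue carrying case: lift the case's hinged metal divider flap by its red tab until it leans open by itself, then lay the bottle flat on the floor of whichever of the two lower bays is still empty (the other one already holds a bottle, hidden until the flap is up), setting it down by hand and not dropping it. Finally lower the flap gently, without letting it slam, until it is fully shut, and let go; leave the beaker, the jar and the round reagent bottle where they stand.

Things in the scene. Friction and masses are not known exactly. Their poses are not given: they have to be found in the camera images.
- case: Blue open-topped case fixed to the bench, outside 162 (x) by 210 (y) by 80 mm high, walls and floor 6 mm; far (+x) wall 56 mm high. Origin: centre of the underside; x towards the hinged far wall, y left, z up. Under the flap a 6 mm wall along x at y = 0, up to 52 mm, makes a left (+y) and a right (-y) bay, each 150 (x) by 96 (y) mm inside.
- bay_left (a point): Centre of the left bay's 6 mm floor, at (0, 51, 6) mm in the case's frame. One bay, left or right by chance, holds a like bottle (44 mm high, black cap) lying along x near the middle; its pose is not reported. The other has only a loose white mat, 135 by 84 by 4 mm.
- bay_right (a point): Centre of the right bay's floor, at (0, -51, 6) mm in the case's frame. A bottle laid on the mat of the empty bay has its underside 10 mm above the case's underside; set on top of the stored bottle it stops at 50 mm.
- flap (a joint): Angle of the metal flap (148 by 194 by 4 mm, about 0.16 kg with its tab): 0 shut (level, its middle plane 60 mm above the case's underside), 1.57 upright, 1.85 at the stop, where it leans away from the robot and stays. Let go short of upright it falls shut, and slams unless it was already nearly down. Weak damping, no latch.
- flap_hinge (a point): Middle of the hinge line, at (78, 0, 60) mm in the case's frame; the hinge runs along the case's y, and lifting turns the flap about +y, its near edge going up and over to +x.
- flap_tab (a point): Centre of the round head (24 mm across, 14 mm thick along y) of the red tab: 125 mm from the hinge along the flap, 24 mm above its middle plane. Axes turn with the flap, y along the hinge. Pinched along y from straight above with the TCP about 6 mm above the head's centre, it pivots between the pads through the whole swing, the fingers clear of the flap.
- bottle: Closed square amber bottle lying on the bench, 125 mm long, about 0.22 kg. Body 44 by 44 mm, from x = -62.5 to +27.5 mm; then a neck and a round blue cap, 32 mm across, to x = +62.5 mm. Origin: middle of the whole length, on the underside; x towards the cap, z up. Centre of mass near x = -10 mm; good grip across y at x = -17 mm.
- bottle_center (a point): Middle of the blue-capped bottle, 22 mm above its underside; axes as the bottle's.
- beaker: Bystander: clear glass beaker, 72 mm across, 95 mm high, standing; origin: centre of the underside.
- jar: Bystander: amber jar with a black lid, 68 mm across, 75 mm high, standing; origin: centre of the underside.
- reagent: Bystander: round amber reagent bottle with a blue cap, 74 mm across, 150 mm high, standing; origin: centre of the underside.

How it is judged:
By the outcome, as a careful person would: the job done as asked, in the order asked, and still so for the second after the job is handed in, with the robot touching nothing.
It also fails if it takes over 72 s, if anything falls off the work surface, if the arm or the gripper's body presses on something with over 40 N, if the wrist force passes 120 N, or if a joint passes its speed limit or range.

## Working session

There is one attempt and no reset: what is moved stays moved. The work goes in short steps, Python scripts to look and compute and a tool call to move; the robot and the scene stay as the last step left them, time stands still between calls to the robot, and variables do not carry over. Pictures are saved under pics/ and viewed, at most 10 in all, crops included, and the job is handed in when it is done.

Besides the shell and the picture viewer there is one more tool, called after "Request:" in YAML: its name, and indented under it one key for each argument. servo_tool: Moves the arm, as the interface text tells. Its arguments: {"type":"object","properties":{"moves":{"type":"array"}},"required":["moves"]}

```bash
mkdir -p pics
python3 - <<'E'
from cell import *
import cv2,numpy as np
for n in("side","top"):
    im,d=read_camera(n); cv2.imwrite(f"pics/{n}0.png",im); np.save(f"pics/{n}0.npy",d)
    c=get_calibration(n); print(n,c)
print(state())
E
```

```text
side {'K': array([[521.93900009,   0.        , 323.63701879],
       [  0.        , 521.93900009, 238.85476278],
       [  0.        ,   0.        ,   1.        ]]), 'R': array([[-0.97138619, -0.23687443,  0.01730267],
       [-0.1874842 ,  0.72004064, -0.6681251 ],
       [ 0.14580312, -0.65225147, -0.74384775]]), 't': array([590.14974281, 144.82514858, 991.05072817])}
top {'K': array([[455.01372631,   0.        , 327.65976596],
       [  0.        , 455.01372631, 243.33689053],
       [  0.        ,   0.        ,   1.        ]]), 'R': array([[ 0.01772881, -0.99939544,  0.02990722],
       [-0.99544514, -0.02044532, -0.09311799],
       [ 0.09367316, -0.02812013, -0.99520581]]), 't': array([-19.99996818, 588.29962895, 987.59503281])}
{'t': 0.1, 'joints': array([-1.26259264e+00,  4.91425216e-01,  1.55939866e+00, -1.01916930e-05,
        1.09170644e+00, -1.05598571e-01]), 'qvel': array([-0.00091259, -0.00177659, -0.00110456, -0.00128385,  0.00115209,
        0.00048145]), 'tau': array([ 3.55783872e-03, -6.13622475e+01, -2.58606416e+01,  6.93908427e-02,
        4.70189180e-02, -4.71542626e-05]), 'eef_pos': array([ 251.26528537, -572.04355741,  232.96269769]), 'tcp_rot': array([-3.14065926e+00, -8.98426094e-05,  4.13806918e-01]), 'ft_force': array([ 0.36113733, -0.30346567, -0.12421068]), 'moment': array([-0.04666288,  0.00671493, -0.02235073]), 'grip_force': 0.0, 'opening': 0.9999551077459965}
```

View pics/top0.png

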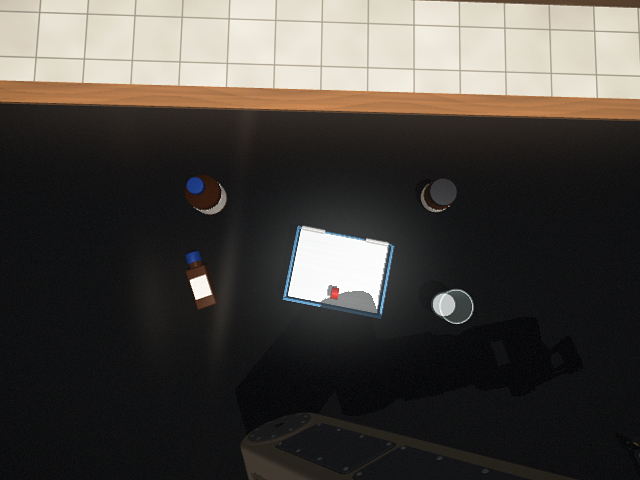

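View pics/side0.png

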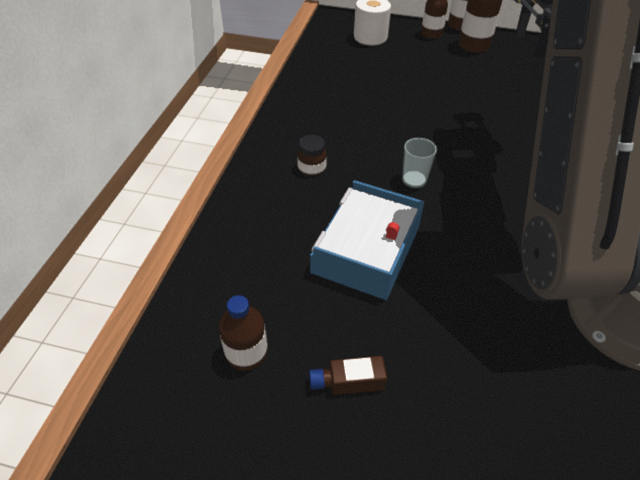

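The top view shows the case at about (340,270), its red tab at (335,293) and the bottle at (200,280) with the cap up at (193,257). The jar is at (440,192), the beaker at (455,305) and the reagent bottle at (205,193). The side view agrees.

```bash
cat > h.py <<'E'
from cell import *
import cv2,numpy as np
def cloud(n,im,d):
    c=get_calibration(n);K,R,t=c["K"],c["R"],c["t"]
    v,u=np.mgrid[0:480,0:640]
    P=np.stack([(u-K[0,2])/K[0,0]*d,(v-K[1,2])/K[1,1]*d,d],-1)
    W=(P-t)@R; W[d<=0]=np.nan
    return W
def look(n): 
    im,d=read_camera(n); return im,cloud(n,im,d)
def rect(p): return cv2.minAreaRect(p[:,:2].astype(np.float32))
E
python3 - <<'E'
from h import *
for n in("top","side"):
    im=cv2.imread(f"pics/{n}0.png"); W=cloud(n,im,np.load(f"pics/{n}0.npy"))
    hsv=cv2.cvtColor(im,cv2.COLOR_BGR2HSV);H,S,V=cv2.split(hsv)
    x,y,z=[W[...,i] for i in range(3)]
    red=((H<8)|(H>172))&(S>180)&(V>100)&(z>50)&(z<130)
    p=W[red];print(n,"red",len(p),np.median(p,0),p.min(0),p.max(0))
    tx,ty,_=np.median(p,0)
    near=(np.hypot(x-tx,y-ty)<190)
    rim=near&(z>73)&(z<86)&(H>90)&(H<125)&(S>90);p=W[rim];print("rim",len(p),rect(p),np.median(p[:,2]))
    fl=near&(z>52)&(z<70)&(S<60);p=W[fl];print("flap",len(p),rect(p),np.median(p[:,2]))
    roi=np.zeros_like(red)
    if n=="top": roi[240:315,170:225]=1
    else: roi[350:400,300:392]=1
    b=roi&(z>30)&(z<60);p=W[b];print("bottle",len(p),rect(p),np.percentile(p[:,2],[10,50,90]))
    b2=b&(z>40);p=W[b2];print("body top",len(p),rect(p))
    c=roi&(H>105)&(H<130)&(S>120)&(V>60)&(z>5);p=W[c];print("cap",len(p),np.median(p,0),p.min(0),p.max(0))
    l=roi&(S<60)&(V>120)&(z>30);p=W[l];print("label",len(p),np.median(p,0),rect(p))
    for nm,r in (dict(reag=(170,220,180,230),jar=(175,215,418,460),beak=(285,328,428,476)).items() if n=="top" else []):
        m=np.zeros_like(red);m[r[0]:r[1],r[2]:r[3]]=1;p=W[m&(z>15)];print(nm,np.median(p,0),p.min(0),p.max(0))
E
```

```text
return _methods._mean(a, axis=axis, dtype=dtype,
  ret = um.true_divide(
Traceback (most recent call last):
ValueError: zero-size array to reduction operation minimum which has no identity
```

Run:
```python
from h import *
im=cv2.imread("pics/top0.png"); d=np.load("pics/top0.npy");W=cloud("top",im,d);hs=cv2.cvtColor(im,cv2.COLOR_BGR2HSV)
for v,u in((293,335),(270,340),(400,100),(285,200),(257,193),(228,320),(300,365)):print(u,v,d[v,u],W[v,u].round(),im[v,u],hs[v,u])
```

```text
335 293 938.2768 [480. -24.  95.] [ 96 102 246] [  1 155 246]
340 270 975.916 [528. -35.  62.] [250 251 250] [ 60   1 251]
100 400 997.349 [236. 483.  -1.] [15 15 13] [90 34 15]
200 285 979.54456 [491. 265.  47.] [240 247 250] [ 21  10 250]
193 257 995.79724 [552. 286.  36.] [138  69  39] [111 183 138]
320 228 1043.0499 [626.   9.   3.] [68 68 67] [90  4 68]
365 300 972.5163 [465. -90.  61.] [140 140 139] [ 90   2 140]
```

```bash
cat > m.py <<'E'
from h import *
for n in("top","side"):
    im=cv2.imread(f"pics/{n}0.png"); W=cloud(n,im,np.load(f"pics/{n}0.npy"))
    hsv=cv2.cvtColor(im,cv2.COLOR_BGR2HSV);H,S,V=cv2.split(hsv)
    x,y,z=[W[...,i] for i in range(3)]
    def rep(nm,m):
        p=W[m]
        if len(p)<3: print(n,nm,len(p));return
        r=rect(p);print(n,nm,len(p),"med",np.median(p,0).round(1),"z",np.percentile(p[:,2],[5,95]).round(),"rect",np.round(r[0],1),np.round(r[1],1),round(r[2],2))
    red=((H<8)|(H>172))&(S>110)&(V>100)&(z>50)&(z<130)
    rep("red",red); rep("redtop",red&(z>91))
    near=np.hypot(x-530,y+35)<190
    rep("rim",near&(z>74)&(z<86)&(H>90)&(H<125)&(S>60))
    rep("flap",near&(z>55)&(z<68)&(S<50))
    roi=np.zeros(red.shape,bool)
    if n=="top": roi[240:315,170:225]=1
    else: roi[345:400,300:392]=1
    rep("bottle",roi&(z>12)&(z<60)); rep("bodytop",roi&(z>40)&(z<50))
    rep("cap",roi&(H>105)&(H<130)&(S>120)&(V>50)&(z>5))
    rep("label",roi&(S<60)&(V>120)&(z>38))
    if n=="top":
        for nm,r in dict(reag=(170,220,180,230),jar=(175,215,418,460),beak=(285,328,428,476)).items():
            m=np.zeros(red.shape,bool);m[r[0]:r[1],r[2]:r[3]]=1;rep(nm,m&(z>25))
E
python3 m.py
```

```text
top red 74 med [479.7 -22.8  94.6] z [89. 98.] rect [479.7 -22.7] [14.2 21.4] 87.4
top redtop 62 med [479.7 -22.8  95.3] z [92. 98.] rect [479.5 -22.7] [13.5 20.2] 79.84
top rim 710 med [474.9 -17.7  80.1] z [77. 83.] rect [522.9 -30.7] [210.4 155.9] 80.01
top flap 6273 med [529.7 -32.5  62.4] z [59. 65.] rect [531.  -32.8] [195.6 154.8] 80.05
top bottle 1186 med [497.3 266.8  43.4] z [25. 47.] rect [503.3 271. ] [124.9  44.9] 20.41
top bodytop 842 med [486.9 264.4  44.4] z [41. 47.] rect [501.1 270. ] [119.8  44.3] 20.15
top cap 143 med [552.1 285.6  35.8] z [27. 40.] rect [551.8 288.2] [21.9 30.3] 21.03
top label 379 med [487.  264.7  45.1] z [42. 48.] rect [487.8 264.9] [46.9 38.5] 19.93
top reag 1230 med [676.8 247.2 106.4] z [ 42. 152.] rect [685.2 257.7] [71.5 72.5] 57.38
top jar 854 med [ 696.9 -248.2   73.8] z [35. 78.] rect [ 699.3 -252.1] [64.2 62.9] 84.78
top beak 739 med [ 455.6 -291.8   72. ] z [31. 96.] rect [ 457.2 -274.2] [70.5 70.3] 88.65
side red 166 med [477.4 -19.2  87.7] z [66. 98.] rect [477.1 -23.6] [16.9 20.6] 84.73
side redtop 67 med [477.3 -22.   95.3] z [92. 99.] rect [477.8 -23.3] [16.9 18.8] 89.98
side rim 906 med [491.3  -3.3  80.5] z [75. 83.] rect [521.3 -32.6] [214.4 155.7] 79.88
side flap 4804 med [529.  -31.4  63.7] z [61. 66.] rect [529.7 -38. ] [197.  155.4] 79.95
side bottle 2162 med [494.9 274.5  43.6] z [20. 47.] rect [502.2 269.7] [125.4  46.3] 20.2
side bodytop 1343 med [486.9 265.1  45. ] z [42. 47.] rect [502.2 268.9] [124.   44.7] 20.2
side cap 267 med [549.6 292.6  36. ] z [22. 40.] rect [550.8 287.4] [21.9 30.2] 20.11
side label 618 med [486.1 263.   45.4] z [43. 47.] rect [486.1 262.7] [47.4 39.3] 19.74
```

Both cameras agree: case centre about (525,-32) with yaw -10°, tab head at (478.5,-23) with its top at z = 96, as it should be. The bottle is at (502.5,270) with yaw 20°. I'll approach the tab.

Request:
servo_tool:
  moves: [0.03,0.07,0,-0.015,1,0.07,0.16,0,-0.03,1,0.11,0.25,0,-0.05,1,0.15,0.34,0,-0.07,1,0.19,0.43,0,-0.09,1,0.23,0.52,0,-0.11,1,0.27,0.61,0,-0.13,1,0.31,0.7,0,-0.15,1,0.34,0.79,0,-0.165,1,0.37,0.87,0,-0.18,1,0.39,0.94,0,-0.187,1,0.41,1.0,0,-0.187,1]

```text
t: 1.1
eef_pos: [415.4, -170.2, 233.4]
tcp_rot: [-3.141, 0.0, -0.174]
ft_force: [1.0, 1.1, 0.2]
opening: 1.0
grip_force: 0.0
```

Request:
servo_tool:
  moves: [0.03,0.07,0,0,1,0.065,0.15,0,0,1,0.1,0.24,-0.03,0,1,0.13,0.31,-0.07,0,1,0.15,0.355,-0.12,0,1,0.158,0.372,-0.18,0,1,0.158,0.372,-0.24,0,1,0.158,0.372,-0.29,0,1,0.158,0.372,-0.33,0,1,0.158,0.372,-0.35,0,1,0.158,0.372,-0.358,0,1,0.158,0.372,-0.358,0,1]

```text
t: 2.1
eef_pos: [478.4, -23.5, 90.0]
tcp_rot: [3.141, 0.001, -0.174]
ft_force: [1.1, -0.2, -0.4]
opening: 0.998
grip_force: 0.0
```

Request:
servo_tool:
  moves: [0,0,0,0,0.5,0,0,0,0,0.3,0,0,0,0,0.2,0,0,0,0,0.1,0,0,0,0,0,0,0,0,0,0,0,0,0,0,0,0,0,0,0,0]

```text
t: 2.77
eef_pos: [478.6, -23.4, 90.3]
tcp_rot: [3.142, -0.0, -0.174]
ft_force: [0.1, -1.1, 0.1]
opening: 0.496
grip_force: 0.0
```

Request:
servo_tool:
  moves: [0,0,0,0,0,0,0,0,0,0,0,0,0,0,0,0,0,0,0,0,0,0,0,0,0,0,0,0,0,0,0,0,0,0,0]

```text
t: 3.35
eef_pos: [478.5, -23.5, 90.2]
tcp_rot: [3.142, 0.0, -0.174]
ft_force: [-0.4, -0.9, -0.8]
opening: 0.146
grip_force: 30.0
```

Run:
```python
from h import *
im,W=look("top");cv2.imwrite("pics/top1.png",cv2.resize(im[200:340,240:440],None,fx=3,fy=3))
s=state();print(s["opening"],s["grip_force"],s["ft_force"])
c,s_=np.cos(-.1745),np.sin(-.1745)
for th in np.linspace(0,1.85,25)[1:]:
    dx=125-125*np.cos(th)+24*np.sin(th);dz=125*np.sin(th)+24*np.cos(th)-24
    print(round(th,2),np.round(np.array([dx*c,dx*s_,dz])/400,3))
```

```text
0.1438889221727325 29.999908764730208 [ 0.2896768  -0.0512523  -0.35823324]
0.08 [ 0.005 -0.001  0.024]
0.15 [ 0.013 -0.002  0.047]
0.23 [ 0.022 -0.004  0.07 ]
0.31 [ 0.032 -0.006  0.092]
0.39 [ 0.045 -0.008  0.113]
0.46 [ 0.059 -0.01   0.133]
0.54 [ 0.074 -0.013  0.152]
0.62 [ 0.091 -0.016  0.17 ]
0.69 [ 0.109 -0.019  0.186]
0.77 [ 0.128 -0.023  0.201]
0.85 [ 0.148 -0.026  0.214]
0.92 [ 0.17  -0.03   0.226]
1.0 [ 0.192 -0.034  0.236]
1.08 [ 0.215 -0.038  0.244]
1.16 [ 0.238 -0.042  0.25 ]
1.23 [ 0.262 -0.046  0.255]
1.31 [ 0.286 -0.05   0.257]
1.39 [ 0.31  -0.055  0.258]
1.46 [ 0.334 -0.059  0.257]
1.54 [ 0.358 -0.063  0.254]
1.62 [ 0.382 -0.067  0.249]
1.7 [ 0.405 -0.071  0.243]
1.77 [ 0.427 -0.075  0.234]
1.85 [ 0.449 -0.079  0.224]
```

The tab is gripped: the opening of 0.146 × 95 mm is 14 mm, the head's thickness. I'll swing the flap in two halves and check the force in between.

Request:
servo_tool:
  moves: [0.005,-0.001,0.024,0,0,0.013,-0.002,0.047,0,0,0.022,-0.004,0.07,0,0,0.032,-0.006,0.092,0,0,0.045,-0.008,0.113,0,0,0.059,-0.01,0.133,0,0,0.074,-0.013,0.152,0,0,0.091,-0.016,0.17,0,0,0.109,-0.019,0.186,0,0,0.128,-0.023,0.201,0,0,0.148,-0.026,0.214,0,0,0.17,-0.03,0.226,0,0]

```text
t: 4.4
eef_pos: [546.7, -35.5, 180.7]
tcp_rot: [3.141, 0.002, -0.174]
ft_force: [-0.1, 0.0, -7.5]
opening: 0.147
grip_force: 30.0
```

Request:
servo_tool:
  moves: [0.022,-0.004,0.01,0,0,0.045,-0.008,0.018,0,0,0.068,-0.012,0.024,0,0,0.092,-0.016,0.029,0,0,0.116,-0.02,0.031,0,0,0.14,-0.025,0.032,0,0,0.164,-0.029,0.031,0,0,0.188,-0.033,0.028,0,0,0.212,-0.037,0.023,0,0,0.235,-0.041,0.017,0,0,0.255,-0.045,0.009,0,0,0.272,-0.048,0.002,0,0]

```text
t: 5.4
eef_pos: [657.4, -55.1, 182.5]
tcp_rot: [3.141, -0.004, -0.174]
ft_force: [1.1, 0.4, 6.4]
opening: 0.145
grip_force: 30.0
```

Request:
servo_tool:
  moves: [0,0,0,0,0,0,0,0,0,0,0,0,0,0,0.3,0,0,0,0,0.7,0,0,0,0,1,0,0,0,0,1,0,0,0,0,1,0,0,0,0,1,0,0,0,0,1,0,0,0,0,1]

```text
t: 6.23
eef_pos: [655.4, -54.7, 181.5]
tcp_rot: [3.141, -0.0, -0.174]
ft_force: [0.6, 0.2, 0.1]
opening: 0.649
grip_force: 0.1
```

Request:
servo_tool:
  moves: [0.015,-0.003,0,0,1,0.03,-0.005,0,0,1,0.03,-0.005,0.05,0,1,0.03,-0.005,0.12,0,1,0.03,-0.005,0.2,0,1,0,0.05,0.27,0.02,1,-0.06,0.13,0.3,0.04,1,-0.12,0.23,0.3,0.07,1,-0.18,0.32,0.3,0.1,1,-0.24,0.42,0.3,0.13,1,-0.29,0.5,0.3,0.15,1,-0.33,0.57,0.3,0.168,1]

```text
t: 7.23
eef_pos: [522.4, 174.9, 301.8]
tcp_rot: [3.141, -0.001, 0.357]
ft_force: [0.7, 1.1, -0.6]
opening: 1.001
grip_force: 0.0
```

Run:
```python
from h import *
im,W=look("top");cv2.imwrite("pics/top2.png",cv2.resize(im[180:340,160:440],None,fx=2.8,fy=2.8))
c,s=np.cos(-.1745),np.sin(-.1745);R=np.array([[c,s],[-s,c]])
Q=(W[...,:2]-[525,-32])@R.T
z=W[...,2]
for sg in(1,-1):
    m=(abs(Q[...,0])<70)&(Q[...,1]*sg>8)&(Q[...,1]*sg<94)
    print(sg,np.nanpercentile(z[m],[5,25,50,75,95]).round())
    hsv=cv2.cvtColor(im,cv2.COLOR_BGR2HSV)
    mm=m&(z<20)&(z>6)&(hsv[...,1]<50)&(hsv[...,2]>120)
    p=Q[mm];print("mat",len(p),p.min(0).round(),p.max(0).round(),cv2.minAreaRect(p.astype(np.float32)) if len(p)>3 else "")
s_=state();print(s_["eef_pos"],s_["tcp_rot"])
```

```text
1 [ 4.  6.  9. 49. 52.]Traceback (most recent call last):
  File "<stdin>", line 11, in <module>
    return umr_minimum(a, axis, None, out, keepdims, initial, where)
ValueError: zero-size array to reduction operation minimum which has no identity
```

View pics/top2.png

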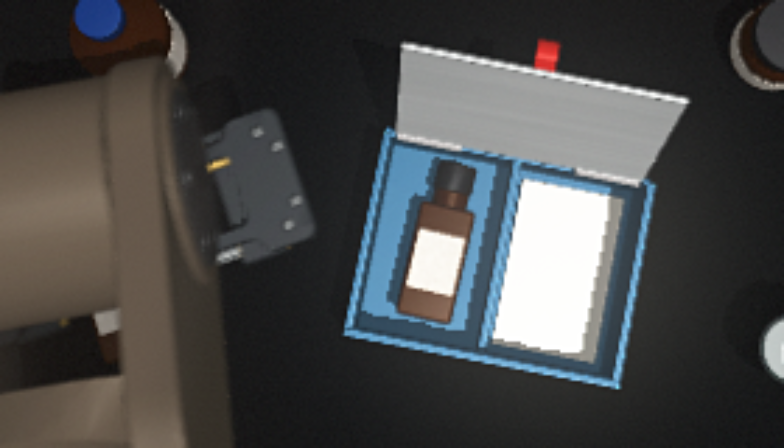

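The stored black-capped bottle is in the left bay at crop (440,245). The right bay is empty, with its mat at crop (555,265), and the flap stays leaning open. Next is the grasp of the loose bottle.

Request:
servo_tool:
  moves: [-0.03,0.08,-0.02,0,1,-0.06,0.16,-0.08,0,1,-0.08,0.21,-0.16,0,1,-0.091,0.226,-0.25,0,1,-0.091,0.226,-0.34,0,1,-0.091,0.226,-0.43,0,1,-0.091,0.226,-0.51,0,1,-0.091,0.226,-0.58,0,1,-0.091,0.226,-0.63,0,1,-0.091,0.226,-0.67,0,1,-0.091,0.226,-0.686,0,1,-0.091,0.226,-0.686,0,1]

```text
t: 8.28
eef_pos: [486.9, 263.7, 25.7]
tcp_rot: [3.141, 0.002, 0.354]
ft_force: [-0.8, -0.0, 0.9]
opening: 1.001
grip_force: 0.0
```

Request:
servo_tool:
  moves: [0,0,0,0,0.7,0,0,0,0,0.4,0,0,0,0,0.3,0,0,0,0,0.3,0,0,0,0,0.3,0,0,0,0,0.3,0,0,0,0,0.3,0,0,0,0,0.3,0,0,0,0,0.3,0,0,0,0,0.3,0,0,0,0,0.3]

```text
t: 9.2
eef_pos: [486.9, 263.8, 27.1]
tcp_rot: [3.142, -0.0, 0.354]
ft_force: [-0.6, -0.7, 3.1]
opening: 0.456
grip_force: 30.0
```

Request:
servo_tool:
  moves: [0,0,0.02,0,0.3,0,0,0.07,0,0.3,0,0,0.14,0,0.3,0,0,0.21,0,0.3,0,0,0.27,0,0.3,0,-0.02,0.3,0,0.3,0.005,-0.07,0.31,-0.015,0.3,0.01,-0.14,0.31,-0.03,0.3,0.015,-0.21,0.31,-0.045,0.3,0.02,-0.28,0.31,-0.06,0.3,0.022,-0.34,0.31,-0.075,0.3,0.024,-0.4,0.31,-0.09,0.3]

```text
t: 10.2
eef_pos: [495.9, 101.9, 150.7]
tcp_rot: [3.141, 0.001, 0.069]
ft_force: [-0.0, -0.9, -2.3]
opening: 0.463
grip_force: 30.0
```

Request:
servo_tool:
  moves: [0,-0.06,0,-0.013,0.3,0.002,-0.12,0,-0.026,0.3,0.004,-0.18,0,-0.039,0.3,0.006,-0.24,0,-0.052,0.3,0.007,-0.3,0,-0.065,0.3,0.008,-0.36,0,-0.075,0.3,0.008,-0.41,0,-0.078,0.3,0.008,-0.44,0,-0.078,0.3,0.008,-0.457,0,-0.078,0.3,0.008,-0.457,0,-0.078,0.3,0.008,-0.457,0,-0.078,0.3]

```text
t: 11.12
eef_pos: [499.5, -78.8, 150.9]
tcp_rot: [-3.142, 0.001, -0.174]
ft_force: [-0.3, 0.2, -3.1]
opening: 0.464
grip_force: 30.0
```

Run:
```python
from h import *
im,W=look("side");cv2.imwrite("pics/side3.png",cv2.resize(im[90:370,220:520],None,fx=2,fy=2))
s_=state();print(s_["t"],s_["eef_pos"],s_["tcp_rot"],s_["opening"],s_["grip_force"],s_["ft_force"])
c,s=np.cos(-.1745),np.sin(-.1745);R=np.array([[c,s],[-s,c]])
for n,f in(("top","top0"),("side","side0")):
    im=cv2.imread(f"pics/{f}.png");W=cloud(n,im,np.load(f"pics/{f}.npy"))
    Q=(W[...,:2]-[525,-32])@R.T; z=W[...,2]
    H,S,V=cv2.split(cv2.cvtColor(im,cv2.COLOR_BGR2HSV))
    m=(z>76)&(z<85)&(H>90)&(H<125)&(S>60)&(abs(Q[...,0])<95)&(abs(Q[...,1])<120);p=Q[m]
    for nm,sel in dict(near=(p[:,0]<-60)&(abs(p[:,1])<90),left=(p[:,1]>90)&(abs(p[:,0])<65),right=(p[:,1]<-90)&(abs(p[:,0])<65)).items():print(n,nm,sel.sum(),np.median(p[sel],0).round(1))
```

```text
11.1667 [499.53485618 -78.37977337 150.95567594] [-3.14150052e+00  4.62888726e-04 -1.73103473e-01] 0.4618704280095907 29.999625384807587 [-0.90871387  0.17460686 -3.16227498]
top near 241 [-77.3   1.8]
top left 178 [ -1.3 103. ]
top right 182 [ 1.000e-01 -1.006e+02]
side near 213 [-78.8   5.6]
side left 229 [ -3.  102.5]
side right 232 [  -1.1 -101.9]
```

View pics/side3.png

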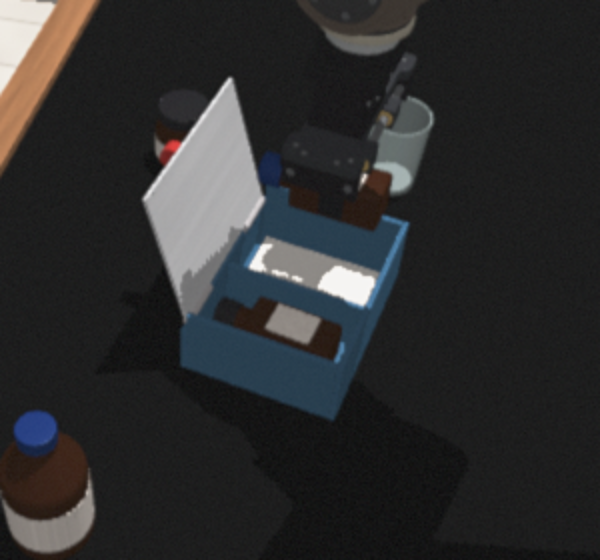

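The bottle is held level above the right bay, at side-crop (340,195), and the mat below is clear. I'll lower it gently.

Request:
servo_tool:
  moves: [0,0,-0.02,0,0.3,0,0,-0.06,0,0.3,0,0,-0.11,0,0.3,0,0,-0.16,0,0.3,0,0,-0.2,0,0.3,0,0,-0.23,0,0.3,0,0,-0.25,0,0.3,0,0,-0.265,0,0.3,0,0,-0.272,0,0.3,0,0,-0.276,0,0.3,0,0,-0.278,0,0.3,0,0,-0.278,0,0.3]

```text
t: 12.17
eef_pos: [499.9, -79.0, 40.2]
tcp_rot: [3.141, -0.001, -0.174]
ft_force: [-0.4, 0.4, -2.8]
opening: 0.459
grip_force: 30.0
```

Request:
servo_tool:
  moves: [0,0,-0.002,0,0.3,0,0,-0.004,0,0.3,0,0,-0.005,0,0.3,0,0,-0.006,0,0.3,0,0,-0.006,0,0.3]

```text
t: 12.58
eef_pos: [499.7, -79.1, 37.5]
tcp_rot: [3.141, -0.0, -0.174]
ft_force: [-0.4, 0.7, -1.8]
opening: 0.461
grip_force: 30.0
```

Request:
servo_tool:
  moves: [0,0,-0.001,0,0.3,0,0,-0.002,0,0.3,0,0,-0.002,0,0.3]

```text
t: 12.83
eef_pos: [499.8, -79.1, 37.2]
tcp_rot: [3.141, -0.0, -0.174]
ft_force: [-1.2, 0.7, 5.2]
opening: 0.462
grip_force: 30.0
```

It touched down at the expected height. I'll open partly, because of the bay walls, and retreat straight up.

Request:
servo_tool:
  moves: [0,0,0,0,0.5,0,0,0,0,0.55,0,0,0,0,0.58,0,0,0,0,0.58,0,0,0,0,0.58,0,0,0,0,0.58]

```text
t: 13.33
eef_pos: [499.7, -79.1, 36.6]
tcp_rot: [3.142, 0.0, -0.174]
ft_force: [-0.1, -1.6, -0.2]
opening: 0.578
grip_force: 0.0
```

Request:
servo_tool:
  moves: [0,0,0.01,0,0.58,0,0,0.03,0,0.58,0,0,0.06,0,0.58,0,0,0.11,0,0.58,0,0,0.18,0,0.58,0,0,0.26,0,0.7,0,0,0.35,0,0.8,0,0,0.44,0,0.8,0,0,0.53,0,0.8,0,0,0.6,0,0.8,0,0,0.65,0,0.8,0,0,0.65,0,0.8]

```text
t: 14.33
eef_pos: [500.5, -79.2, 301.5]
tcp_rot: [3.141, -0.007, -0.174]
ft_force: [0.0, 0.1, 0.6]
opening: 0.799
grip_force: 0.0
```

Run:
```python
from h import *
im,W=look("side");cv2.imwrite("pics/side4.png",cv2.resize(im[90:370,220:520],None,fx=2,fy=2))
H,S,V=cv2.split(cv2.cvtColor(im,cv2.COLOR_BGR2HSV))
x,y,z=[W[...,i] for i in range(3)]
red=((H<8)|(H>172))&(S>110)&(V>70)&(z>130)&(z<220)&(np.hypot(x-650,y+54)<60)
p=W[red];print(len(p),np.median(p,0),p.min(0),p.max(0))
s_=state();print(s_["t"],s_["eef_pos"],s_["opening"])
```

```text
67 [662.09441097 -52.84956092 184.17917493] [652.7389705  -67.71648172 167.21992991] [670.19480585 -49.30863975 188.83587297]
14.3833 [499.9323742  -79.09975301 299.08090734] 0.7979180438201264
```

View pics/side4.png

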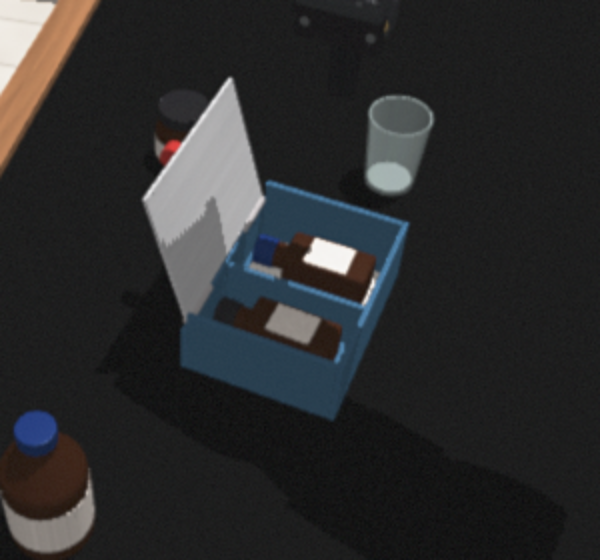

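The bottle lies flat on the mat in the right bay at crop (320,260), the flap is still leaning open, and the tab is at crop (173,152). Next I'll regrip the tab, approaching from its far side to clear the flap.

Request:
servo_tool:
  moves: [0.05,0.01,0,0,0.8,0.12,0.02,0,0,0.8,0.2,0.03,0,0,0.8,0.28,0.04,0,0,0.8,0.35,0.05,0,0,0.8,0.4,0.055,0,0,0.8,0.42,0.055,-0.03,0,0.8,0.42,0.055,-0.09,0,0.8,0.42,0.055,-0.16,0,0.8,0.42,0.055,-0.22,0,0.8,0.42,0.055,-0.27,0,0.8,0.42,0.055,-0.291,0,0.8]

```text
t: 15.38
eef_pos: [665.4, -56.9, 175.9]
tcp_rot: [3.141, 0.006, -0.174]
ft_force: [0.3, 0.1, -0.2]
opening: 0.798
grip_force: 0.0
```

Request:
servo_tool:
  moves: [-0.012,0.002,0,0,0.8,-0.026,0.005,0,0,0.6,-0.026,0.005,0,0,0.4,-0.026,0.005,0,0,0.2,-0.026,0.005,0,0,0,-0.026,0.005,0,0,0,-0.026,0.005,0,0,0,-0.026,0.005,0,0,0,-0.026,0.005,0,0,0,-0.026,0.005,0,0,0,-0.026,0.005,0,0,0,-0.026,0.005,0,0,0]

```text
t: 16.38
eef_pos: [657.3, -55.0, 180.2]
tcp_rot: [3.142, 0.0, -0.174]
ft_force: [-0.6, -0.4, 0.1]
opening: 0.149
grip_force: 30.0
```

Run:
```python
from cell import *
import numpy as np
s=state();print(s["t"],s["eef_pos"],s["opening"],s["grip_force"],s["ft_force"])
c,s_=np.cos(-.1745),np.sin(-.1745)
f=lambda th:np.array([78-125*np.cos(th)+24*np.sin(th),125*np.sin(th)+24*np.cos(th)+60])
a=1.84
for th in np.linspace(a,0,37)[1:]:
    dx,dz=f(th)-f(a);print(round(th,2),np.round(np.array([dx*c,dx*s_,dz])/400,3))
```

```text
16.3833 [657.34479358 -55.04203931 180.20022373] 0.14887600077855884 30.00010157104043 [-0.59696042 -0.38191651  0.05768881]
1.79 [-0.015  0.003  0.007]
1.74 [-0.029  0.005  0.013]
1.69 [-0.045  0.008  0.018]
1.64 [-0.06   0.011  0.023]
1.58 [-0.076  0.013  0.026]
1.53 [-0.091  0.016  0.029]
1.48 [-0.107  0.019  0.031]
1.43 [-0.123  0.022  0.033]
1.38 [-0.139  0.025  0.033]
1.33 [-0.155  0.027  0.032]
1.28 [-0.171  0.03   0.031]
1.23 [-0.187  0.033  0.029]
1.18 [-0.203  0.036  0.026]
1.12 [-0.218  0.038  0.022]
1.07 [-0.234  0.041  0.018]
1.02 [-0.249  0.044  0.013]
0.97 [-0.264  0.046  0.007]
0.92 [-0.278  0.049 -0.   ]
0.87 [-0.292  0.052 -0.008]
0.82 [-0.306  0.054 -0.016]
0.77 [-0.319  0.056 -0.025]
0.72 [-0.332  0.059 -0.035]
0.66 [-0.345  0.061 -0.045]
0.61 [-0.356  0.063 -0.056]
0.56 [-0.368  0.065 -0.068]
0.51 [-0.378  0.067 -0.08 ]
0.46 [-0.388  0.068 -0.093]
0.41 [-0.398  0.07  -0.106]
0.36 [-0.406  0.072 -0.12 ]
0.31 [-0.414  0.073 -0.134]
0.26 [-0.422  0.074 -0.148]
0.2 [-0.428  0.075 -0.163]
0.15 [-0.434  0.076 -0.178]
0.1 [-0.439  0.077 -0.194]
0.05 [-0.443  0.078 -0.209]
0.0 [-0.447  0.079 -0.225]
```

Request:
servo_tool:
  moves: [-0.015,0.003,0.007,0,0,-0.029,0.005,0.013,0,0,-0.045,0.008,0.018,0,0,-0.06,0.011,0.023,0,0,-0.076,0.013,0.026,0,0,-0.091,0.016,0.029,0,0,-0.107,0.019,0.031,0,0,-0.123,0.022,0.033,0,0,-0.139,0.025,0.033,0,0,-0.155,0.027,0.032,0,0,-0.171,0.03,0.031,0,0,-0.187,0.033,0.029,0,0]

```text
t: 17.38
eef_pos: [582.4, -41.8, 192.5]
tcp_rot: [3.142, -0.002, -0.174]
ft_force: [5.0, -1.8, -1.1]
opening: 0.143
grip_force: 32.1
```

Request:
servo_tool:
  moves: [-0.016,0.003,-0.003,0,0,-0.031,0.005,-0.007,0,0,-0.047,0.008,-0.011,0,0,-0.062,0.011,-0.016,0,0,-0.077,0.013,-0.022,0,0,-0.091,0.016,-0.029,0,0,-0.105,0.019,-0.037,0,0,-0.119,0.021,-0.045,0,0,-0.132,0.023,-0.054,0,0,-0.145,0.026,-0.064,0,0,-0.158,0.028,-0.074,0,0,-0.169,0.03,-0.085,0,0]

```text
t: 18.38
eef_pos: [514.2, -29.8, 157.6]
tcp_rot: [3.141, 0.0, -0.174]
ft_force: [2.1, -0.2, 2.9]
opening: 0.148
grip_force: 32.3
```

Request:
servo_tool:
  moves: [-0.012,0.002,-0.012,0,0,-0.022,0.004,-0.024,0,0,-0.032,0.005,-0.037,0,0,-0.042,0.007,-0.05,0,0,-0.05,0.009,-0.064,0,0,-0.058,0.01,-0.078,0,0,-0.066,0.011,-0.092,0,0,-0.072,0.012,-0.107,0,0,-0.078,0.013,-0.122,0,0,-0.082,0.014,-0.132,0,0,-0.084,0.014,-0.14,0,0,-0.086,0.015,-0.146,0,0]

```text
t: 19.38
eef_pos: [479.5, -23.6, 98.7]
tcp_rot: [3.141, 0.002, -0.174]
ft_force: [-4.4, -0.2, 2.5]
opening: 0.144
grip_force: 30.0
```

Request:
servo_tool:
  moves: [-0.001,0,-0.004,0,0,-0.002,0,-0.008,0,0,-0.003,0,-0.012,0,0,-0.004,0.001,-0.015,0,0,-0.005,0.001,-0.018,0,0,-0.005,0.001,-0.021,0,0,-0.005,0.001,-0.023,0,0,-0.005,0.001,-0.023,0,0]

```text
t: 20.05
eef_pos: [477.6, -23.3, 89.8]
tcp_rot: [3.141, 0.002, -0.174]
ft_force: [-5.4, 2.2, 3.3]
opening: 0.145
grip_force: 30.0
```

Request:
servo_tool:
  moves: [0.002,0,-0.001,0,0,0.002,0,-0.002,0,0,0.002,0,-0.002,0,0,0.002,0,-0.002,0,0]

```text
t: 20.38
eef_pos: [477.6, -23.3, 88.9]
tcp_rot: [3.141, 0.004, -0.174]
ft_force: [-10.0, 0.6, 4.8]
opening: 0.146
grip_force: 30.0
```

Run:
```python
from h import *
s=state();print(s["eef_pos"],s["ft_force"])
c,s=np.cos(-.1745),np.sin(-.1745);R=np.array([[c,s],[-s,c]])
for n,f in(("top","top0"),("side","side0"),("top",0),("side",0)):
    if f: im=cv2.imread(f"pics/{f}.png");W=cloud(n,im,np.load(f"pics/{f}.npy"))
    else: im,W=look(n)
    Q=(W[...,:2]-[525,-32])@R.T;z=W[...,2];S=cv2.cvtColor(im,cv2.COLOR_BGR2HSV)[...,1]
    m=(abs(Q[...,0])<68)&(abs(Q[...,1])<90)&(z>50)&(z<75)&(S<60)
    q=Q[m];A=np.c_[q,np.ones(len(q))];k=np.linalg.lstsq(A,z[m],rcond=None)[0];print(n,f,len(q),"slope x,y,z0",k)
```

```text
[477.63408911 -23.29065483  88.93579152] [-9.99315235  0.63645742  4.82499102]
top top0 5223 slope x,y,z0 [-3.34994962e-04  6.10231718e-04  6.23433339e+01]
side side0 4111 slope x,y,z0 [ 2.10647588e-04 -1.83283735e-03  6.36822895e+01]
top 0 2170 slope x,y,z0 [-4.39341392e-02  5.39224125e-04  6.56633678e+01]
side 0 2974 slope x,y,z0 [-4.07697603e-02 -1.44588561e-03  6.68816173e+01]
```

The flap is still about 0.04 rad open because the head slipped a little in the pads. I'll keep lowering it slowly while gripped.

Request:
servo_tool:
  moves: [-0.002,0,-0.001,0,0,-0.003,0,-0.003,0,0,-0.003,0,-0.005,0,0,-0.003,0,-0.006,0,0,-0.003,0,-0.007,0,0,-0.003,0,-0.007,0,0]

```text
t: 20.98
eef_pos: [477.2, -23.2, 86.3]
tcp_rot: [3.142, 0.002, -0.174]
ft_force: [-6.6, 2.2, 4.7]
opening: 0.145
grip_force: 30.0
```

```bash
cat > f.py <<'E'
from h import *
s=state();print(s["t"],s["eef_pos"],s["ft_force"],s["opening"])
c,s=np.cos(-.1745),np.sin(-.1745);R=np.array([[c,s],[-s,c]])
for n in("top","side"):
    im,W=look(n);cv2.imwrite(f"pics/{n}_f.png",im)
    H,S,V=cv2.split(cv2.cvtColor(im,cv2.COLOR_BGR2HSV))
    Q=(W[...,:2]-[525,-32])@R.T;z=W[...,2]
    m=(abs(Q[...,0])<68)&(abs(Q[...,1])<90)&(z>50)&(z<75)&(S<60)
    q=Q[m];A=np.c_[q,np.ones(len(q))];k=np.linalg.lstsq(A,z[m],rcond=None)[0];print(n,len(q),k)
    red=((H<8)|(H>172))&(S>110)&(V>70)&(z>60)&(z<120)&(abs(Q[...,0])<90)&(abs(Q[...,1])<90)
    if red.any(): print("red",red.sum(),np.median(Q[red],0),z[red].min(),z[red].max())
E
python3 f.py
```

```text
20.9833 [477.19925664 -23.2405485   86.27777721] [-6.61972803  2.18093322  4.65066857] 0.14509468910314202
top 2224 [-1.83016159e-02  1.86532189e-03  6.39169737e+01]
side 2946 [-1.93279750e-02 -1.54334719e-03  6.52441491e+01]
```

Request:
servo_tool:
  moves: [-0.001,0,-0.002,0,0,-0.002,0,-0.003,0,0,-0.002,0,-0.005,0,0,-0.002,0,-0.007,0,0,-0.002,0,-0.008,0,0,-0.002,0,-0.008,0,0]

```text
t: 21.58
eef_pos: [476.8, -23.2, 83.7]
tcp_rot: [-3.142, 0.001, -0.174]
ft_force: [-6.4, 4.4, 11.2]
opening: 0.143
grip_force: 30.0
```

```bash
python3 f.py
```

```text
21.5833 [476.80070357 -23.19404881  83.68343033] [-6.39874423  4.363147   11.15315405] 0.14283072962400742
top 2265 [2.38522345e-03 5.43242979e-04 6.23013924e+01]
side 2918 [ 1.08264669e-03 -2.15689701e-03  6.36760882e+01]
```

The flap is fully shut: its plane matches the first measurement. I'll release and retreat.

Request:
servo_tool:
  moves: [0,0,0,0,0.3,0,0,0,0,0.6,0,0,0,0,0.6,0,0,0,0,0.6,0,0,0,0,0.6,0,0,0,0,0.6,0,0,0,0,0.6,0,0,0,0,0.6]

```text
t: 22.35
eef_pos: [477.3, -23.5, 83.4]
tcp_rot: [3.141, 0.0, -0.174]
ft_force: [0.1, 0.4, -0.3]
opening: 0.59
grip_force: 0.0
```

Request:
servo_tool:
  moves: [0,0,0.01,0,0.6,0,0,0.03,0,0.6,0,0,0.07,0,0.6,0,0,0.13,0,0.6,0,0,0.2,0,0.6,0,0,0.27,0,0.6,0,0,0.33,0,0.6,0,0,0.37,0,0.6,0,0,0.38,0,0.6,0,0,0.38,0,0.6]

```text
t: 23.18
eef_pos: [477.5, -23.5, 236.7]
tcp_rot: [3.141, -0.003, -0.174]
ft_force: [-0.0, 0.2, -1.1]
opening: 0.6
grip_force: 0.0
```

```bash
python3 f.py
```

```text
23.1833 [477.47843589 -23.46352821 236.71041953] [-0.02617804  0.23292785 -1.10493454] 0.6004979011249266
top 1697 [2.16824841e-03 1.34359941e-03 6.22589775e+01]
side 4119 [-6.72145723e-05 -2.35095921e-03  6.37058995e+01]
red 160 [-48.23361551   4.46294804] 63.39001627037768 100.22759689343049
```

View pics/side_f.png

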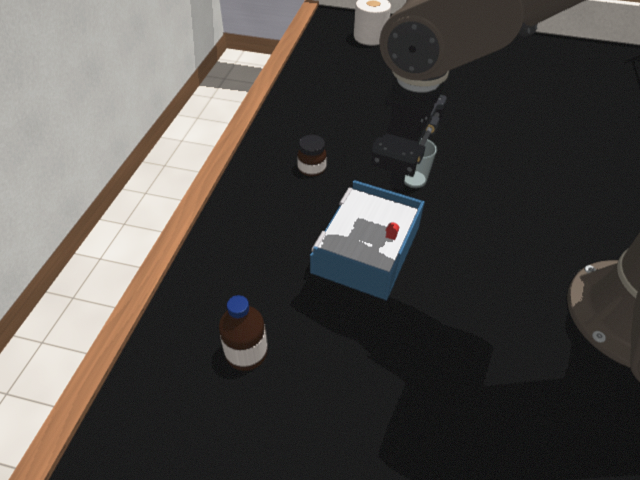

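The flap is shut with its tab back at (392,230). The reagent bottle (243,335), jar (312,155) and beaker (418,163) are unmoved, and the gripper is clear.

```bash
python3 -c "
from cell import *
print(job_done())"
```

```text
the job is handed in; nothing more can be done
None
```

The blue-capped bottle now lies flat on the mat in the right bay, the flap was lowered gently until fully shut and released, the bystanders were left alone, and I handed the job in at about 23 s.

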